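# Send the casting buttons down the sorting chute to the remelt bin

## Robot

A 6-joint arm with a two-finger parallel gripper is mounted at the origin on the work surface. World frame = base frame: x ahead of the robot, y to its left, z up, the work surface at z = 0. Lengths are in mm, angles in rad, forces in N, time in s.
With the tool pointing down it reaches from about 375 to 900 mm from the base axis. Payload 3.1 kg.
Tool frame: the origin (TCP) lies midway between the tips of the shut fingers; the grasp point (between the pads) lies behind it (pinch_z is the z of the grasp point in the tool frame, in mm); z points along the fingers, y is the direction in which the jaws open and shut (so a half turn about z gives the same grasp; the last joint's range is limited). The gripper opens to 85 mm and grips with 20 to 120 N. Pads are 22 mm wide; open, the fingers measure 114 mm over their backs; the gripper's body (76 mm by 85 mm) begins 54 mm behind the grasp point. The pads swing forward as they close: fully open they stand 13 mm farther back than shut.
Start: joints at [-1.516, 0.527, 1.433, -0, 1.181, -0.178], TCP at [144.214, -608.111, 231.31] pointing down, gripper open.
Joint ranges: [-3.08, 3.08], [-0.75, 2.2], [0.22, 2.44], [-1.43, 4.57], [0, 2.65], [-2.85, 2.85]. Speed limits (rad/s): [2.79, 2.79, 3.14, 3.14, 3.14, 3.14].

## Interface

Orientations are given as a rotation vector (axis times angle).
In Python, from plant import * gives the robot as it stands.
- The arm moves only by the tool step_arm, never from a script. Its arguments are lists of equal length, an entry for each row: "xyz": the shift along the tool's x, y, z in cm, a list of three; "twist": the turn, a rotation vector about the tool's x, y, z in rad, a list of three. In form: {"xyz": [[x, y, z], ...], "twist": [[wx, wy, wz], ...]}. A call has 1 to 8 rows; each row shifts and turns the pose as measured when the row begins, along the tool's axes as they then stand; what a row does not reach is not made up. A row lasts 1/8 s, in which the tool goes at most 62.5 mm and 10.7 degrees, less where a joint would pass 70% of its speed; a pose out of reach is approached as far as the arm can. A call is refused whole if a number of a shift passes 6.25 or a number of a turn 0.188, either way. A call with a gripper value outside its range is refused whole. "claw" is the opening in per cent of the stroke, from 0 (shut) to 100 (fully open), set as the call begins (left out, the last holds). The fingers move at their own pace and stop on an object; "newtons" is the grip in N (left out, the last holds). Time passes only in rows, so rows that do not move let the fingers close. It gives the time, the measured TCP pose, the force and the opening at its end, in the units of the state.
- sense(): the state, without advancing time (a new reading comes with each control period).
- camera(name): name is "side" or "top" or "wrist"; returns a dict with "pixels" (420x560x3 uint8, red, green, blue), "mtx" (3x3 intrinsics, pixels), "R" (3x3) and "t" (3): a world point X has camera coordinates R X + t. Camera axes: x right, y down, z forward; pixel columns grow to the right and rows downward; lengths in mm; the calibration is good to about 2 mm. A picture is of the moment at which its call begins. There is no depth.
- close_job(): hands the job in, once; it reports no verdict.
The state is a dict: "clock": time; "q": joint angles; "joint_vel": joint speeds; "joint_efforts": joint torques, N m; "ee_pos": TCP position; "tcp_rot": TCP orientation; "contact_force": force on the tool from outside, world axes, zero at the start; "ft_torque": the same for the moment, N m; "width": opening from 0.0 (shut) to 1.0 (fully open).
Only numpy, scipy, OpenCV 4.12 (cv2) and the standard library are available. Lean on these libraries where they do the work, as an engineer would, in place of code of your own. Each camera call takes 0.05 s, during which the arm holds its last target. There are 200 camera calls.

## Task

The scoop holds four brass casting buttons that are to be remelted. Swing the flap of the sorting chute fully over, so that the branch to the grey bin is shut off and the branch to the orange bin is open; then tip the scoop in at the head of the chute (not straight over a bin) so that all four buttons slide down into the orange bin. Stand the empty scoop back upright on the bench, with the flap left as set and the bins, mallet, hammer and pliers left where they are.

Things in the scene. Friction and masses are not known exactly. Their poses are not given: they have to be found in the camera images.
- chute: Two-way sorting chute of bare slippery sheet steel, open on top, on a grey stand fixed to the bench. Origin on the bench under the flap's hinge; own +x downhill, z up, +y left when looking downhill. The floor falls 27 degrees: at own x it is 107 mm - 0.51 x above the bench. The trunk runs from the head, x = -164 mm, to the fork at x = 0: 110 mm wide inside, sides 40 mm above the floor.
- chute_head (a point): Middle of the trunk floor near the chute's head, where things are tipped in: chute's own x = -134 mm, y = 0, 175 mm above the bench. A 22 mm upstand closes the end 30 mm uphill of it (top 210 mm above the bench). Beside it, from x = -165 to -105 mm, the sides carry flared strips: 150 mm wide at the top, up to 250 mm above the bench.
- flap_hinge (a point): The flap's hinge, on the chute floor at the fork, 107 mm above the bench. Its axis is square to the floor, so its upper end leans 27 degrees from vertical towards downhill (the chute's own +x).
- spout_left (a point): Lower end of the +y branch: middle of its floor edge, about 69 mm above the bench. From the fork two branches, 78 mm wide, spread 22 degrees to either side; one bin stands under each end.
- spout_right (a point): Lower end of the -y branch, the mirror image of spout_left.
- flap (a joint): Yellow flap plate, 130 mm long, 42 mm high, standing on the trunk floor, reaching uphill from the hinge. 0 rad: in line with the trunk. Positive: free end towards the chute's own -y side, which shuts the -y branch and leaves the +y branch open; negative: the reverse. Stops at +-0.41 rad, free end at a trunk side. Starts near the middle; about 1.2 N at the knob moves it; it stays where it is left.
- flap_knob (a point): Middle of the flap's black grip: a round peg, 16 mm thick, 46 mm long, standing square to the chute floor (top leans 27 degrees from vertical towards downhill), 100 mm uphill of the hinge. The point is 80 mm from the floor, square to it; the grip reaches 22 mm farther up and 24 mm down. Flap and trunk sides end 35 mm below the point.
- orange_bin: Orange plastic picking bin, the remelt bin, loose, 0.35 kg, 190 x 146 mm, walls 3 mm. Origin at the middle of its underside; own +x away from the chute. Mouth towards the chute 45 mm high, sides 85 mm, back wall 105 mm. It stands under one of the two branches, either side.
- grey_bin: Grey plastic picking bin, same shape as the orange one, under the other branch. To be left empty and in place.
- scoop: Steel scoop, loose, 0.2 kg (0.42 kg with its four buttons). Origin at the middle of the bowl's underside; own +x towards the nose, z up. Bowl floor flat, 115 x 77 mm outside, 2.5 mm thick, slippery, open at the nose; back wall 44 mm high; sides 36 mm, in the front 45 mm only 22 mm. The load starts to slide at 11 to 17 degrees nose down; 40 degrees empties it surely.
- scoop_grip (a point): Grip point on the scoop's wooden handle: own x = -105 mm, y = 0, 50 mm above the underside. The handle is a straight level bar along own x, 20 mm wide, 22 mm high, from x = -75 to -160 mm.
- scoop_lip (a point): Middle of the scoop's lip: own x = +57.5 mm, on its underside.
- mallet: Wooden mallet standing on one face of its head (58 mm across, 85 mm high), handle level; bystander.
- hammer: Steel hammer with a handle, lying on the bench; bystander.
- pliers: Red-handled pliers, about 155 mm long, lying on the bench; bystander.
- button_1: Brass casting button (left from the casting tree's foot): squat cone, 28 mm across its foot, 17 mm high with a 5 mm sprue stub on top, about 0.055 kg, smooth; one of four lying in the scoop. Origin at the middle of its foot.
- button_2: Brass casting button (left from the casting tree's foot): squat cone, 28 mm across its foot, 17 mm high with a 5 mm sprue stub on top, about 0.055 kg, smooth; one of four lying in the scoop. Origin at the middle of its foot.
- button_3: Brass casting button (left from the casting tree's foot): squat cone, 28 mm across its foot, 17 mm high with a 5 mm sprue stub on top, about 0.055 kg, smooth; one of four lying in the scoop. Origin at the middle of its foot.
- button_4: Brass casting button (left from the casting tree's foot): squat cone, 28 mm across its foot, 17 mm high with a 5 mm sprue stub on top, about 0.055 kg, smooth; one of four lying in the scoop. Origin at the middle of its foot.
There are look-alikes about, which are no part of the job. Of the things shaped like the orange_bin, the orange one is meant.

How it is judged (in metres and radians):
On the way, in this order (a step that is already met when the one before it is completed fails the run):
1. the flap is swung over, leaving the branch to the orange bin open (((y of orange_bin in the frame of chute above 0 m and value of joint flap above 0.34 rad) or (y of orange_bin in the frame of chute below 0 m and value of joint flap below -0.34 rad))), for 0.2 s.
2. with the flap so set, the buttons run onto the chute's upper part (((y of orange_bin in the frame of chute above 0 m and value of joint flap above 0.34 rad) or (y of orange_bin in the frame of chute below 0 m and value of joint flap below -0.34 rad)) and ((x of button_1 in the frame of chute between -0.165 and -0.07 m and y of button_1 in the frame of chute between -0.056 and 0.056 m and contact force between button_1 and chute above 0.02 N) or (x of button_2 in the frame of chute between -0.165 and -0.07 m and y of button_2 in the frame of chute between -0.056 and 0.056 m and contact force between button_2 and chute above 0.02 N) or (x of button_3 in the frame of chute between -0.165 and -0.07 m and y of button_3 in the frame of chute between -0.056 and 0.056 m and contact force between button_3 and chute above 0.02 N) or (x of button_4 in the frame of chute between -0.165 and -0.07 m and y of button_4 in the frame of chute between -0.056 and 0.056 m and contact force between button_4 and chute above 0.02 N))).
3. all four buttons lie in the orange bin (x of button_1 in the frame of orange_bin between -0.095 and 0.095 m and y of button_1 in the frame of orange_bin between -0.073 and 0.073 m and height (world z) of each of button_1, button_2, button_3, button_4 below 0.06 m and x of button_2 in the frame of orange_bin between -0.095 and 0.095 m and y of button_2 in the frame of orange_bin between -0.073 and 0.073 m and x of button_3 in the frame of orange_bin between -0.095 and 0.095 m and y of button_3 in the frame of orange_bin between -0.073 and 0.073 m and x of button_4 in the frame of orange_bin between -0.095 and 0.095 m and y of button_4 in the frame of orange_bin between -0.073 and 0.073 m), for 0.2 s.
At the end, for the whole second after the job is handed in: All four buttons lie at rest in the orange bin, the flap is still over to its side (past 0.34 of its 0.41 rad, the branch to the orange bin open), and the empty scoop stands on the bench on its flat underside (within 7 degrees, at rest), released (all of step 3 and ((y of orange_bin in the frame of chute above 0 m and value of joint flap above 0.34 rad) or (y of orange_bin in the frame of chute below 0 m and value of joint flap below -0.34 rad)) and linear speed of each of button_1, button_2, button_3, button_4, scoop below 0.03 m/s and height (world z) of scoop below 0.012 m and angle between scoop's own z axis and vertical below 0.12 rad); the robot touches nothing.
It fails at once if the scoop's lip is held over a bin instead of the chute's head (horizontal distance between scoop_lip and orange_bin below 0.12 m or horizontal distance between scoop_lip and grey_bin below 0.12 m).
It fails at once if a bin is shoved more than 40 mm (distance of any of orange_bin, grey_bin from where it was at the start of the episode above 0.04 m).
It fails at once if the mallet, hammer or pliers are moved more than 30 mm (distance of any of mallet, hammer, pliers from where it was at the start of the episode above 0.03 m).
It also fails if it takes over 67 s, if anything falls off the work surface, if the arm or the gripper's body presses on something with over 40 N, if the wrist force passes 120 N, or if a joint passes its speed limit or range.

## Working session

There is one attempt and no reset: what is moved stays moved. The work goes in short steps, Python scripts to look and compute and a tool call to move; the robot and the scene stay as the last step left them, time stands still between calls to the robot, and variables do not carry over. Pictures are saved under pics/ and viewed, about 8 in all and at most 12, crops included, and the job is handed in when it is done.

Besides the shell and the picture viewer there is one more tool, called as name(argument=value, ...) on one line, values as JSON. step_arm: Moves the arm, as the interface text tells. Its arguments: {"type":"object","properties":{"xyz":{"type":"array","items":{"type":"array","items":{"type":"number"}}},"twist":{"type":"array","items":{"type":"array","items":{"type":"number"}}},"claw":{"type":"number"},"newtons":{"type":"number"}},"required":["xyz","twist"]}

```bash
ls; mkdir -p pics; python3 - <<'E'
from plant import *
import cv2,pickle
s=sense();print(s)
D={}
for n in("side","top"):
    c=camera(n);D[n]=c
    cv2.imwrite(f"pics/{n}0.png",cv2.resize(c["pixels"][:,:,::-1],(784,588),interpolation=cv2.INTER_CUBIC))
    print(n,c["mtx"],c["R"],c["t"])
pickle.dump(D,open("d0.pkl","wb"))
try: print(pinch_z)
except Exception as e: print(e)
E
```

```text
pics
{'clock': 0.0, 'q': array([-1.51653984e+00,  5.28472954e-01,  1.43390240e+00,  2.49967988e-05,
        1.18137110e+00, -1.78497320e-01]), 'joint_vel': array([-0.00049734, -0.00011585, -0.00105704, -0.00042648, -0.00104312,
        0.00090898]), 'joint_efforts': array([ 1.07663996e-03, -4.42343760e+01, -1.78022879e+01, -2.54586394e-05,
        8.46014125e-03, -7.97853687e-06]), 'ee_pos': array([ 144.15934467, -607.42079829,  230.3294025 ]), 'tcp_rot': array([-3.11821049e+00, -3.64519829e-01, -2.46099739e-04]), 'contact_force': array([0.03724895, 0.63741309, 0.23290627]), 'ft_torque': array([-0.01824713,  0.00804861,  0.0191602 ]), 'width': 0.9977161462066025}
side [[469.03452595   0.         272.61799211]
 [  0.         469.03452595 215.90325149]
 [  0.           0.           1.        ]] [[-0.92421986 -0.38139643  0.01882593]
 [-0.23923842  0.53990043 -0.80701457]
 [ 0.29762835 -0.75036277 -0.59023137]] [ 485.49725438  257.47091196 1175.99348203]
top [[458.79121726   0.         273.60531355]
 [  0.         458.79121726 215.98137637]
 [  0.           0.           1.        ]] [[-0.02843911 -0.99950043  0.01378789]
 [-0.98666084  0.02585665 -0.16072278]
 [ 0.16028598 -0.01817479 -0.98690328]] [ -19.98660024  542.51442619 1136.14446207]
-18.700000000000003
```

View pics/top0.png

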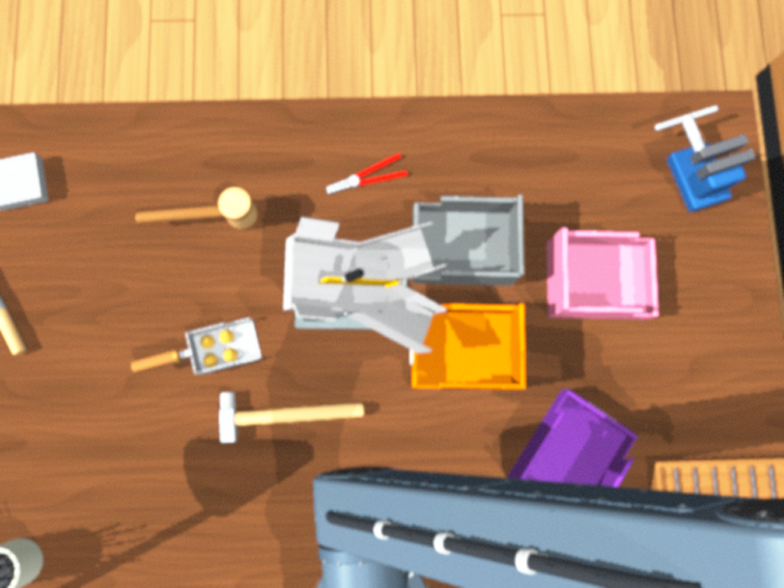

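View pics/side0.png

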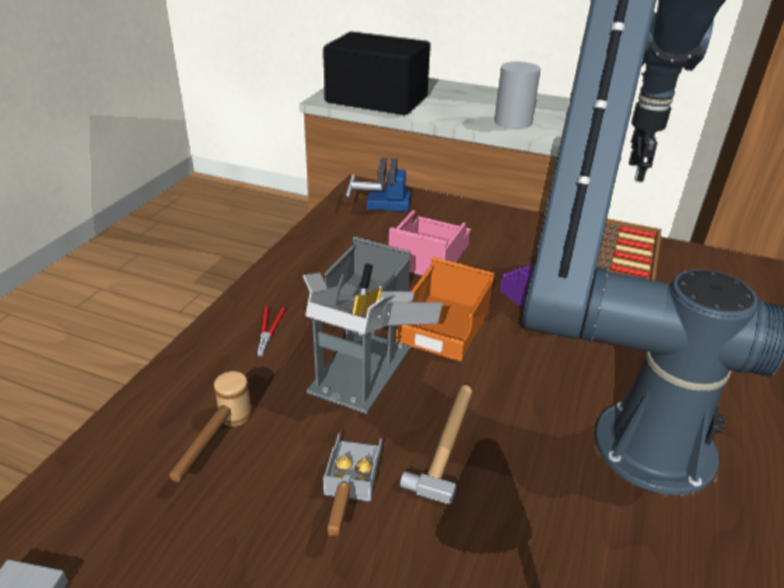

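The top view shows the head of the chute at about (290,272) with downhill to the right (world -y). Orange is on the chute's own -y side (465,345) and grey on +y (467,237), so the flap must go negative (knob at (353,274) moves up, towards world +x). The scoop is at (225,345), with its handle at (155,360). Next I'll measure these.

```bash
cat >h.py <<'E'
import numpy as np,cv2,pickle
def ray(c,u,v):
    d=c["R"].T@np.linalg.inv(c["mtx"])@np.array([u,v,1.]);return -c["R"].T@c["t"],d
def onz(c,u,v,z):
    o,d=ray(c,u,v);return o+d*(z-o[2])/d[2]
def tri(c1,p1,c2,p2):
    o1,d1=ray(c1,*p1);o2,d2=ray(c2,*p2)
    s=np.linalg.lstsq(np.c_[d1,-d2],o2-o1,rcond=None)[0]
    a=o1+d1*s[0];b=o2+d2*s[1];return (a+b)/2,np.linalg.norm(a-b)
def proj(c,X):
    p=c["mtx"]@(c["R"]@np.asarray(X,float)+c["t"]);return p[:2]/p[2]
E
python3 - <<'E'
from h import *
np.set_printoptions(precision=1,suppress=True)
D=pickle.load(open("d0.pkl","rb"));T=D["top"];S=D["side"]
def mask(c,lo,hi,box):
    h=cv2.cvtColor(c["pixels"],cv2.COLOR_RGB2HSV);m=cv2.inRange(h,lo,hi)
    x0,y0,x1,y1=[int(b/1.4) for b in box];k=np.zeros_like(m);k[y0:y1,x0:x1]=m[y0:y1,x0:x1];return k
def rect(m):
    n,l,st,ce=cv2.connectedComponentsWithStats(m);i=1+np.argmax(st[1:,4])
    ys,xs=np.where(l==i);return cv2.minAreaRect(np.c_[xs,ys].astype(np.float32)),len(xs),ce[i]
kt=rect(mask(T,(0,0,0),(180,255,45),(335,260,370,290)));ks=rect(mask(S,(0,0,0),(180,255,45),(350,255,380,300)))
print("knob",kt,ks,tri(T,kt[2],S,ks[2]))
yt=rect(mask(T,(20,150,100),(35,255,255),(310,265,410,300)));print("flap",yt)
for p in cv2.boxPoints(yt[0]): print(onz(T,*p,160))
ht=rect(mask(T,(5,100,100),(22,255,255),(125,340,185,375)));print("handle",ht,[onz(T,*p,60) for p in cv2.boxPoints(ht[0])])
a=cv2.resize(T["pixels"][150:260,190:330],(0,0),fx=4,fy=4,interpolation=cv2.INTER_CUBIC)
b=cv2.resize(T["pixels"][215:280,85:195],(0,0),fx=4,fy=4,interpolation=cv2.INTER_CUBIC)
im=np.zeros((440,560,3),np.uint8)
cv2.imwrite("pics/cr.png",a[:,:,::-1]);
c=cv2.resize(S["pixels"][165:300,210:330],(0,0),fx=4,fy=4,interpolation=cv2.INTER_CUBIC)
im=np.zeros((540,800,3),np.uint8);im[:540,:480]=c[:,:,::-1];bb=cv2.resize(b,(320,189));im[:189,480:]=bb[:,:,::-1];cv2.imwrite("pics/cr2.png",im)
E
```

```text
Traceback (most recent call last):
ValueError: attempt to get argmax of an empty sequence
```

```bash
cat >m.py <<'E'
from h import *
np.set_printoptions(precision=1,suppress=True)
def mask(c,lo,hi,box):
    h=cv2.cvtColor(c["pixels"],cv2.COLOR_RGB2HSV);m=cv2.inRange(h,lo,hi)
    x0,y0,x1,y1=[int(b/1.4) for b in box];k=np.zeros_like(m);k[y0:y1,x0:x1]=m[y0:y1,x0:x1];return k
def rect(m):
    n,l,st,ce=cv2.connectedComponentsWithStats(m)
    if n<2: return None
    i=1+np.argmax(st[1:,4])
    ys,xs=np.where(l==i);return cv2.minAreaRect(np.c_[xs,ys].astype(np.float32)),len(xs),ce[i]
E
python3 - <<'E'
from m import *
D=pickle.load(open("d0.pkl","rb"));T=D["top"];S=D["side"]
f=lambda a,k:cv2.resize(a,(0,0),fx=k,fy=k,interpolation=cv2.INTER_CUBIC)[:,:,::-1]
cv2.imwrite("pics/cr.png",f(T["pixels"][150:260,190:330],5))
im=np.zeros((540,800,3),np.uint8);im[:,:480]=f(S["pixels"][165:300,210:330],4);im[:195,480:]=f(T["pixels"][215:280,88:194],3)[:, :320] if 0 else cv2.copyMakeBorder(f(T["pixels"][215:280,88:194],3),0,0,0,2,0)
cv2.imwrite("pics/cr2.png",im)
kt=rect(mask(T,(0,0,0),(180,255,70),(335,260,370,290)));ks=rect(mask(S,(0,0,0),(180,255,60),(350,255,375,300)))
print("knob",kt,ks)
if kt and ks: print(tri(T,kt[2],S,ks[2]))
yt=rect(mask(T,(20,150,100),(35,255,255),(310,265,410,300)));print("flap",yt)
ht=rect(mask(T,(5,100,100),(22,255,255),(125,340,185,375)));print("handle",ht,[onz(T,*p,60) for p in cv2.boxPoints(ht[0])])
E
```

```text
knob (((252.862060546875, 196.1551513671875), (3.899602174758911, 11.14172077178955), 68.19859313964844), 43, array([252.6, 196.2])) (((261.4411926269531, 196.7353057861328), (6.063390731811523, 16.249887466430664), 14.03624439239502), 97, array([261.3, 197. ]))
(array([556.9,  12.9, 222.9]), np.float64(1.8816430347754876))
flap (((265.5440979003906, 200.9264678955078), (34.97360610961914, 4.5250935554504395), 4.39870548248291), 107, array([266.5, 201.1]))
handle (((110.0, 254.0), (24.0, 42.0), 90.0), 1037, array([109.3, 254. ])) [array([485.4, 428.7,  60. ]), array([482.6, 324.2,  60. ]), array([422.7, 323. ,  60. ]), array([425.6, 426.6,  60. ])]
```

View pics/cr.png

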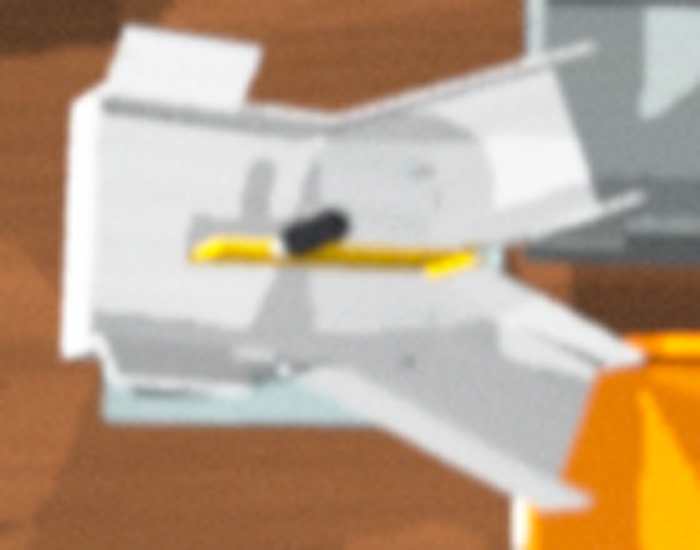

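View pics/cr2.png

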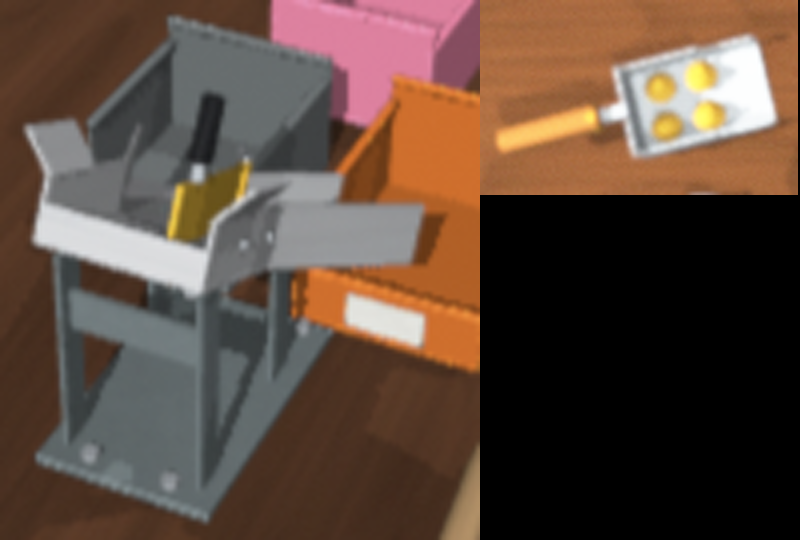

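```bash
python3 - <<'E'
from m import *
D=pickle.load(open("d0.pkl","rb"));T=D["top"];S=D["side"]
t=lambda u,v,z:onz(T,190+u/5,150+v/5,z)
print("upstand foot",t(73,105,190),t(62,357,190)); print("upstand top",t(103,97,210),t(95,350,210))
print("flap free top",t(203,252,203),t(225,240,203),"hinge top",t(475,260,144))
s=lambda u,v,z:onz(S,210+u/4,165+v/4,z)
print("base",s(38,460,5),s(207,520,5),s(330,335,5))
# refine scoop
h=cv2.cvtColor(T["pixels"],cv2.COLOR_RGB2HSV)
m=mask(T,(8,110,150),(20,255,255),(125,335,186,378));n=rect(m);print(n)
b=cv2.boxPoints(n[0]);print(np.array([onz(T,*p,61) for p in b]))
c=lambda u,v,z:onz(T,88+(u-480)/3,215+v/3,z)
print("handle ends",c(500,139,61),c(598,117,61));print("nose",c(752,37,22),c(775,122,22),"back",c(615,68,44),c(635,155,44))
yb=rect(mask(T,(5,180,150),(18,255,255),(400,290,540,400)));print("orange",yb[0],[onz(T,*p,90) for p in cv2.boxPoints(yb[0])])
E
```

```text
upstand foot [626.1 122.3 190. ] [509.9 127.7 190. ]
upstand top [624.1 106.2 210. ] [509.6 110.5 210. ]
flap free top [553.7  63.  203. ] [558.9  53.1 203. ] hinge top [558.3 -60.8 144. ]
base [627.3 128.3   5. ] [500.7 134.    5. ] [492.5 -72.9   5. ]
(((110.0, 254.0), (30.0, 42.0), 90.0), 1156, array([107.9, 254.4]))
[[492.8 428.6  61. ]
 [490.  324.1  61. ]
 [415.2 322.5  61. ]
 [418.1 426.   61. ]]
handle ends [436.7 412.7  61. ] [452.7 332.4  61. ]
nose [521.9 212.7  22. ] [447.6 192.7  22. ] back [495.3 324.1  44. ] [421.4 305.9  44. ]
orange ((334.5, 247.0), (83.0, 62.0), 0.0) [array([381.1, -76.5,  90. ]), array([533. , -81.9,  90. ]), array([ 527.6, -287.7,   90. ]), array([ 375.5, -277.9,   90. ])]
```

Measured:
- **Knob:** (557, 13, 223). The given sizes predict z = 223.7, so this agrees.
- **Chute:** origin about (560, -41.5), with own +x = (-0.045, -0.999).
- **Scoop:** heading (0.215, -0.977).

I'll turn the tool to line up with the chute, then push the knob along the chute's +y with the fingers shut.

step_arm(xyz=[[0,0,-1],[0,0,-1],[0,0,-1],[0,0,-1],[0,0,-1],[0,0,-1],[0,0,-1],[0,0,-1]], twist=[[0,0,-0.185],[0,0,-0.185],[0,0,-0.185],[0,0,-0.185],[0,0,-0.185],[0,0,-0.185],[0,0,-0.185],[0,0,0]], claw=0)

```text
clock: 1.1
ee_pos: [144.0, -604.0, 306.6]
tcp_rot: [-2.239, -2.186, -0.017]
contact_force: [0.1, 0.0, 0.3]
width: 0.001
```

step_arm(xyz=[[5.2,2.9,0],[5.2,2.9,0],[5.2,2.9,0],[5.2,2.9,0],[5.2,2.9,0],[5.2,2.9,0],[5.2,2.9,0],[5.2,2.9,0]], twist=[[0,0,0],[0,0,0],[0,0,0],[0,0,0],[0,0,0],[0,0,0],[0,0,0],[0,0,0]])

```text
clock: 2.1
ee_pos: [396.6, -190.2, 312.8]
tcp_rot: [-2.284, -2.147, -0.015]
contact_force: [0.1, -1.1, -0.2]
width: 0.002
```

```bash
cat >>h.py <<'E'
def go(s,target,rot=None):
    """tool-frame shift (cm) and twist to reach a TCP target; rot = wanted 3x3"""
    from scipy.spatial.transform import Rotation as Q
    R=Q.from_rotvec(s["tcp_rot"]).as_matrix()
    print("tcp",s["ee_pos"].round(1),"R",R.round(3).tolist(),"t",round(s["clock"],2))
    print("shift cm",(R.T@(np.array(target)-s["ee_pos"])/10).round(2), "twist",None if rot is None else Q.from_matrix(R.T@rot).as_rotvec().round(3))
E
python3 -c "
from plant import *;from h import *
s=sense();print(s['q'].round(2));go(s,[510,10,300])"
```

```text
[-0.71  0.17  1.76  0.01  1.22 -0.65]
tcp [ 396.6 -190.2  312.8] R [[0.062, 0.998, 0.002], [0.998, -0.062, 0.012], [0.012, 0.002, -1.0]] t 2.1
shift cm [20.67 10.08  1.54] twist None
```

step_arm(xyz=[[4.6,2.2,0],[4.6,2.2,0],[4.6,2.2,0],[4.6,2.2,0],[4.0,2.0,0],[0,0,1]], twist=[[0,0,0],[0,0,0],[0,0,0],[0,0,0],[0,0,0],[0,0,0]])

```text
clock: 2.85
ee_pos: [524.5, 37.4, 307.1]
tcp_rot: [-2.302, -2.133, -0.019]
contact_force: [-0.2, -1.0, -0.9]
width: -0.002
```

```bash
python3 -c "
from plant import *;from h import *
s=sense();print(s['q'].round(2),s['contact_force'].round(1));go(s,[510,10,212],np.array([[.045,.999,0],[.999,-.045,0],[0,0,-1]]))"
```

```text
[-0.15  0.3   1.59  0.01  1.25 -0.08] [-0.2 -1.  -0.9]
tcp [524.5  37.4 307.1] R [[0.076, 0.997, 0.007], [0.997, -0.076, 0.011], [0.011, 0.006, -1.0]] t 2.85
shift cm [-2.95 -1.3   9.47] twist [ 0.006 -0.011 -0.031]
```

step_arm(xyz=[[-1.5,-0.7,0],[-1.4,-0.6,1],[0,0,3],[0,0,3],[0,0,2.5],[0,0,0]], twist=[[0,0,0],[0,0,-0.03],[0,0,0],[0,0,0],[0,0,0],[0,0,0]])

```text
clock: 3.6
ee_pos: [502.6, -0.8, 209.7]
tcp_rot: [-2.287, -2.148, -0.009]
contact_force: [-0.4, 0.9, 1.0]
width: 0.002
```

```bash
python3 - <<'E'
from plant import *;from h import *
s=sense();print(s['contact_force'].round(1));go(s,[583,4,210])
f=lambda a,k:cv2.resize(a,(0,0),fx=k,fy=k,interpolation=cv2.INTER_CUBIC)[:,:,::-1]
T=camera("top");S=camera("side")
cv2.imwrite("pics/p1.png",np.hstack([f(T["pixels"][140:265,180:310],3),f(S["pixels"][145:270,200:330],3)]))
E
```

```text
[-0.4  0.9  1. ]
tcp [502.6  -0.8 209.7] R [[0.063, 0.998, 0.001], [0.998, -0.063, 0.007], [0.007, 0.001, -1.0]] t 3.6
shift cm [ 0.99  7.99 -0.01] twist None
```

View pics/p1.png

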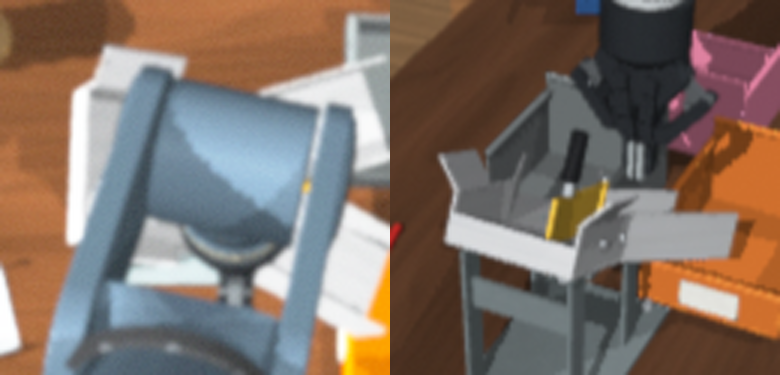

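The side crop shows the shut fingers at (637,160), beside the knob (575,155) on its orange side. I'll push along tool +y.

step_arm(xyz=[[0.8,1.2,0],[0.4,1.2,0],[0,1.2,0],[0,1.2,0],[0,1.0,0],[0,1.0,0],[0,0.5,0],[0,0,0]], twist=[[0,0,0],[0,0,0],[0,0,0],[0,0,0],[0,0,0],[0,0,0],[0,0,0],[0,0,0]])

```text
clock: 4.7
ee_pos: [582.9, 6.4, 214.6]
tcp_rot: [2.289, 2.151, 0.011]
contact_force: [-2.6, -0.6, 1.0]
width: 0.0
```

step_arm(xyz=[[0,0.4,0.2],[0,0.4,0],[0,0.3,0],[0,0,0]], twist=[[0,0,0],[0,0,0],[0,0,0],[0,0,0]])

```text
clock: 5.2
ee_pos: [582.3, 7.4, 213.4]
tcp_rot: [-2.275, -2.14, 0.014]
contact_force: [-0.4, -0.3, 0.5]
width: 0.003
```

step_arm(xyz=[[0,0.8,0],[0,0.8,0]], twist=[[0,0,0],[0,0,0]])

```text
clock: 5.45
ee_pos: [583.1, 7.6, 213.1]
tcp_rot: [-2.254, -2.124, 0.054]
contact_force: [-22.3, -1.5, 18.5]
width: -0.0
```

```bash
python3 - <<'E'
from plant import *;from m import *
s=sense();print(s['contact_force'].round(1));go(s,[583,4,210])
S=camera("side");
f=lambda a,k:cv2.resize(a,(0,0),fx=k,fy=k,interpolation=cv2.INTER_CUBIC)[:,:,::-1]
cv2.imwrite("pics/p2.png",f(S["pixels"][145:270,200:330],4))
E
```

```text
[-22.3  -1.5  18.5]
tcp [583.1   7.6 213.1] R [[0.06, 0.997, -0.056], [0.998, -0.059, 0.008], [0.005, -0.056, -0.998]] t 5.45
shift cm [-0.4  0.   0.3] twist None
```

View pics/p2.png

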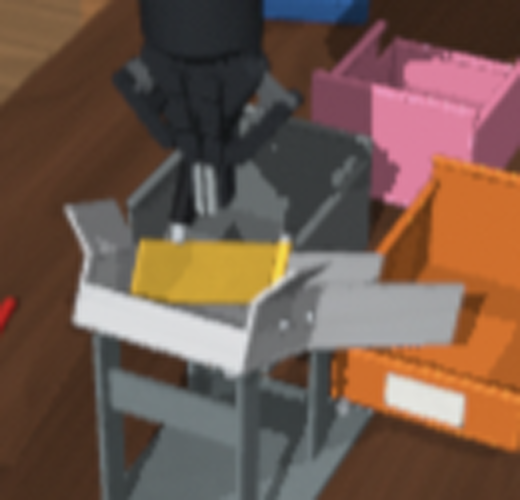

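The side crop shows the flap (yellow, at (210,270)) swung right over to the grey side, pressed on its stop with about 22 N. I'll back off and go to the scoop.

step_arm(xyz=[[0,-1.5,0],[0,-2.5,0],[0,-1.5,-3],[0,0,-4],[0,0,-4],[3,-1,-2],[5,-1,0],[5,-1,0]], twist=[[0,0,0],[0,0,0],[0,0,0],[0,0,0],[0,0,0],[0,0,0],[0,0,0],[0,0,0]], claw=85)

```text
clock: 6.5
ee_pos: [521.8, 142.5, 356.2]
tcp_rot: [-2.276, -2.126, 0.018]
contact_force: [1.1, -0.0, 0.2]
width: 0.847
```

```bash
python3 - <<'E'
from plant import *;from m import *
s=sense();go(s,[449.5,354,140],np.array([[-.222,.975,0],[.975,.222,0],[0,0,-1]]))
E
```

```text
tcp [521.8 142.5 356.2] R [[0.068, 0.997, -0.027], [0.998, -0.068, 0.012], [0.01, -0.027, -1.0]] t 6.5
shift cm [20.4 -8.1 22.1] twist [-0.  -0.  -0.3]
```

step_arm(xyz=[[4,-2,0],[4,-2,3],[4,-1.5,4],[4,0,4],[0,0,4],[0,0,3],[0,0,0],[0,0,0]], twist=[[0,0,-0.15],[0,0,-0.15],[0,0,0],[0,0,0],[0,0,0],[0,0,0],[0,0,0],[0,0,0]])

```text
clock: 7.5
ee_pos: [454.4, 314.8, 181.5]
tcp_rot: [-1.923, -2.47, -0.044]
contact_force: [0.4, -0.2, 1.3]
width: 0.85
```

```bash
python3 - <<'E'
from plant import *;from m import *
s=sense();go(s,[449.5,354,31],np.array([[-.222,.975,0],[.975,.222,0],[0,0,-1]]))
W=camera("wrist");pickle.dump(W,open("w.pkl","wb"))
for n,X in dict(front=(452.7-.5,332.4,61),rear=(434,415,61),grip=(449.5,354,61)).items(): print(n,proj(W,X)*1.2)
cv2.imwrite("pics/w1.png",cv2.resize(W["pixels"],(672,504))[:,:,::-1])
E
```

```text
tcp [454.4 314.8 181.5] R [[-0.245, 0.969, 0.008], [0.969, 0.245, 0.029], [0.026, 0.015, -1.0]] t 7.5
shift cm [ 3.5  0.3 15.2] twist [ 0. -0.  0.]
front [328.6 229.1]
rear [332.4 111.9]
grip [332.2 200.9]
```

View pics/w1.png

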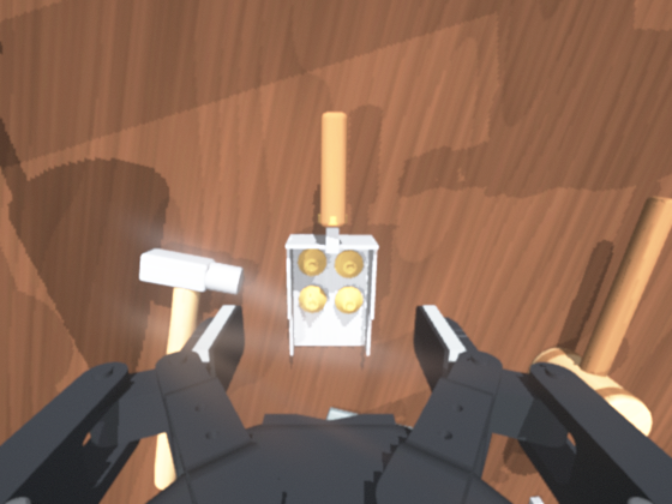

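The wrist view shows the handle centred and vertical at (333,170), and the predicted points agree within about 4 px. I'll descend onto it.

step_arm(xyz=[[3.3,0.2,2],[0,0,4],[0,0,4],[0,0,3],[0,0,0]], twist=[[0,-0.028,0],[0,0,0],[0,0,0],[0,0,0],[0,0,0]], claw=70)

```text
clock: 8.18
ee_pos: [461.3, 353.0, 59.5]
tcp_rot: [1.921, 2.457, 0.053]
contact_force: [-0.5, -0.5, 0.7]
width: 0.697
```

```bash
python3 - <<'E'
from plant import *;from m import *
s=sense();print(s['contact_force']);go(s,[449.5,354,31],np.array([[-.222,.975,0],[.975,.222,0],[0,0,-1]])*1.)
E
```

```text
[-0.5 -0.5  0.7]
tcp [461.3 353.   59.5] R [[-0.242, 0.97, 0.038], [0.97, 0.241, 0.013], [0.003, 0.041, -0.999]] t 8.18
shift cm [ 0.4 -1.2  2.8] twist [ 0. -0.  0.]
```

step_arm(xyz=[[0.4,-1.0,0],[0,0,1.6],[0,0,1.2],[0,0,0]], twist=[[0.04,0,0],[0,0,0],[0,0,0],[0,0,0]])

```text
clock: 8.68
ee_pos: [455.7, 356.4, 35.3]
tcp_rot: [1.934, 2.472, 0.021]
contact_force: [0.1, 0.4, 0.9]
width: 0.699
```

```bash
python3 - <<'E'
from plant import *;from m import *
np.set_printoptions(precision=3,suppress=True)
s=sense();print(s['contact_force']);go(s,[450.5,354,31],np.array([[-.242,.970,0],[.970,.242,0],[0,0,-1]])*1.)
E
```

```text
[0.05  0.388 0.867]
tcp [455.7 356.4  35.3] R [[-0.24, 0.971, 0.011], [0.971, 0.24, 0.009], [0.006, 0.012, -1.0]] t 8.68
shift cm [-0.11 -0.56  0.42] twist [ 0.012 -0.006 -0.002]
```

step_arm(xyz=[[0,-0.5,0.3],[0,0,0],[0,0,0],[0,0,0],[0,0,0],[0,0,0]], twist=[[0,0,0],[0,0,0],[0,0,0],[0,0,0],[0,0,0],[0,0,0]], claw=0, newtons=100)

```text
clock: 9.43
ee_pos: [450.5, 355.0, 32.7]
tcp_rot: [1.934, 2.472, 0.022]
contact_force: [-0.8, -0.4, 0.3]
width: 0.22
```

step_arm(xyz=[[0,0,-0.8],[0,0,-1],[0,0,-1],[0,0,0]], twist=[[0,0,0],[0,0,0],[0,0,0],[0,0,0]])

```text
clock: 9.93
ee_pos: [449.7, 354.7, 61.7]
tcp_rot: [1.936, 2.472, 0.021]
contact_force: [1.1, 0.2, -3.4]
width: 0.218
```

```bash
python3 - <<'E'
from plant import *;from m import *
np.set_printoptions(precision=3,suppress=True)
s=sense();print(s['contact_force'],s['ft_torque'],s['width'],s['q']);go(s,[450.5,354,31],np.array([[-.242,.970,0],[.970,.242,0],[0,0,-1]])*1.)
S=camera("side");f=lambda a,k:cv2.resize(a,(0,0),fx=k,fy=k,interpolation=cv2.INTER_CUBIC)[:,:,::-1]
cv2.imwrite("pics/g1.png",f(S["pixels"][240:400,170:360],4))
E
```

```text
[ 1.072  0.246 -3.418] [0.306 0.033 0.055] 0.21808392917206607 [0.471 0.698 1.703 0.006 0.727 0.224]
tcp [449.7 354.7  61.7] R [[-0.24, 0.971, 0.01], [0.971, 0.24, 0.009], [0.007, 0.012, -1.0]] t 9.93
shift cm [-0.11  0.02  3.07] twist [ 0.012 -0.007 -0.002]
```

View pics/g1.png

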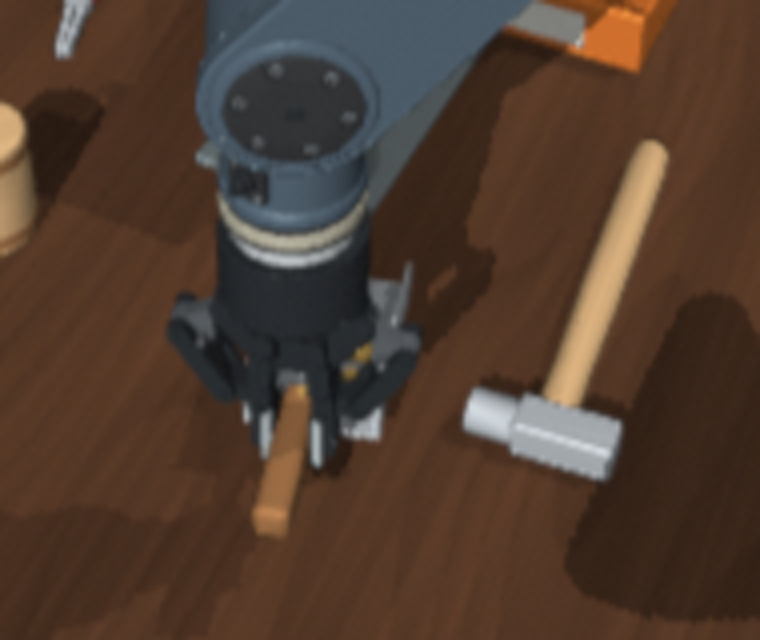

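The scoop is held (about 3.4 N on the wrist, handle between the pads). I'll lift it slightly nose-up and carry it gently.

step_arm(xyz=[[0,0,-1.5],[0,0,-2.5],[0,0,-3],[0,0,-3],[0,0,-3],[0,0,-3],[0,0,-3],[0,0,-2]], twist=[[0,-0.03,0],[0,-0.03,0],[0,-0.03,0],[0,0,0],[0,0,0],[0,0,0],[0,0,0],[0,0,0]])

```text
clock: 10.98
ee_pos: [439.7, 366.6, 271.6]
tcp_rot: [1.898, 2.418, -0.085]
contact_force: [0.3, -0.3, -4.2]
width: 0.216
```

```bash
cat >>h.py <<'E'
EX=np.array([-.045,-.999,0]);EY=np.array([.999,-.045,0]);EZ=np.array([0,0,1.]);O=np.array([560,-41.5,0])
def pour(s,th,lx,lz,g=(-155.5,32.7)):
    t=np.deg2rad(th);sx=np.cos(t)*EX-np.sin(t)*EZ;sz=np.cos(t)*EZ+np.sin(t)*EX
    p=O+lx*EX+lz*EZ+g[0]*sx+g[1]*sz
    print("target",p.round(1));go(s,p,np.c_[-sx,EY,-sz])
def lip(s):
    from scipy.spatial.transform import Rotation as Q
    R=Q.from_rotvec(s["tcp_rot"]).as_matrix();p=s["ee_pos"]+R@np.array([-155.5,0,32.7]);d=p-O
    print("lip own",round(d@EX,1),round(d@EY,1),round(p[2],1),"pitch deg",np.rad2deg(np.arcsin(R[2,0])).round(1),"roll",np.rad2deg(np.arcsin(R[2,1])).round(1))
E
python3 - <<'E'
from plant import *;from h import *
s=sense();print(s['contact_force'],s['q'].round(2));lip(s);pour(s,-5,-136,290)
E
```

```text
[ 0.31816543 -0.26079522 -4.2074611 ] [ 0.54  0.43  1.49 -0.09  1.25  0.33]
lip own -250.8 -94.4 252.4 pitch deg -5.0 roll -0.1
target [573.2 252.  309. ]
tcp [439.7 366.6 271.6] R [[-0.236, 0.971, 0.018], [0.968, 0.237, -0.085], [-0.086, -0.002, -0.996]] t 10.97
shift cm [-14.57  10.25  -2.52] twist [ 0.022 -0.     0.283]
```

step_arm(xyz=[[-0.8,0.6,-1],[-1.5,1,-1],[-1.8,1.3,-1],[-1.8,1.3,-0.5],[-1.8,1.3,0],[-1.5,1,0],[-1,0.5,0],[0,0,0]], twist=[[0,0,0.04],[0,0,0.04],[0,0,0.04],[0,0,0.04],[0,0,0.04],[0,0,0.04],[0,0,0.02],[0,0,0]])

```text
clock: 11.98
ee_pos: [525.7, 266.6, 316.0]
tcp_rot: [2.217, 2.121, -0.077]
contact_force: [0.5, 0.9, -3.7]
width: 0.219
```

```bash
python3 - <<'E'
from plant import *;from h import *
s=sense();print(s['contact_force'],s['q'].round(2));lip(s);pour(s,-5,-136,290)
E
```

```text
[ 0.51139459  0.87420648 -3.67603421] [ 0.32  0.41  1.4  -0.09  1.35  0.39]
lip own -148.6 -47.5 296.8 pitch deg -5.0 roll 1.0
target [573.2 252.  309. ]
tcp [525.7 266.6 316. ] R [[0.045, 0.999, 0.014], [0.995, -0.043, -0.087], [-0.086, 0.018, -0.996]] t 11.97
shift cm [-1.19  4.79  0.89] twist [ 0.018 -0.001  0.   ]
```

step_arm(xyz=[[-0.3,1,0],[-0.5,1.3,0.3],[-0.3,1.3,0.3],[0,0.8,0.3],[0,0,0],[0,0,0]], twist=[[0.01,0,0],[0.008,0,0],[0,0,0],[0,0,0],[0,0,0],[0,0,0]])

```text
clock: 12.72
ee_pos: [571.5, 253.7, 306.4]
tcp_rot: [2.226, 2.133, -0.099]
contact_force: [-0.0, -0.0, -4.0]
width: 0.214
```

```bash
python3 - <<'E'
from plant import *;from h import *
s=sense();print(s['contact_force'],s['q'].round(2));lip(s);pour(s,0,-136,225)
S=camera("side");T=camera("top");f=lambda a,k:cv2.resize(a,(0,0),fx=k,fy=k,interpolation=cv2.INTER_CUBIC)[:,:,::-1]
cv2.imwrite("pics/c1.png",np.hstack([f(S["pixels"][120:320,170:330],2.4),f(T["pixels"][120:320,140:310],2.4)]))
E
```

```text
[-0.03022465 -0.03643302 -4.00724636] [ 0.28  0.48  1.31 -0.08  1.39  0.34]
lip own -137.7 -1.4 287.2 pitch deg -4.9 roll -0.2
target [573.1 249.7 257.7]
tcp [571.5 253.7 306.4] R [[0.042, 0.999, -0.007], [0.995, -0.043, -0.086], [-0.086, -0.003, -0.996]] t 12.72
shift cm [0.03 0.19 4.89] twist [-0.003  0.086  0.003]
```

View pics/c1.png

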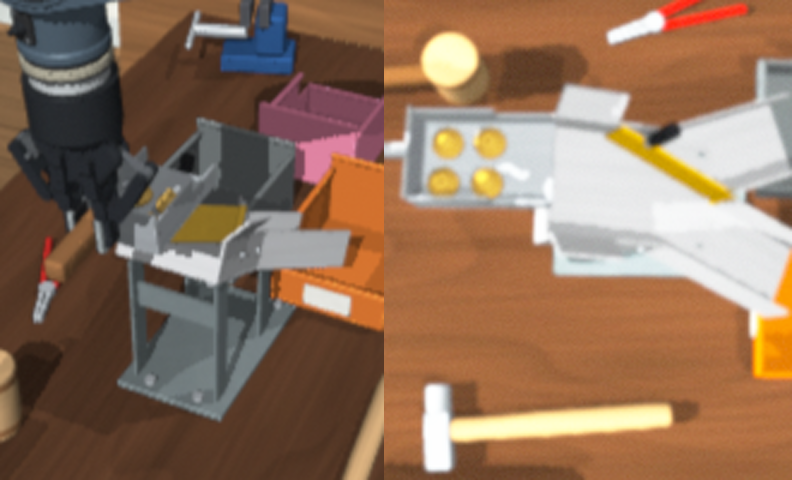

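The top crop shows all four buttons towards the back of the bowl, and the flap over against the grey-side wall. I'll check the lip position by ray.

```bash
python3 - <<'E'
from h import *
D=pickle.load(open("d0.pkl","rb"));T=D["top"]
for u,v,z,n in((554,157,295,"nose mid"),(554,112,310,"nose corner+"),(550,203,310,"corner-"),(405,155,320,"back")):
    p=onz(T,140+(u-384)/2.4,120+v/2.4,z);d=p-O;print(n,p.round(1),"own",round(d@EX,1),round(d@EY,1))
print((np.array(O)-0).tolist())
E
```

```text
nose mid [567.4  95.8 295. ] own -137.5 1.2
nose corner+ [602.6  93.8 310. ] own -137.0 36.5
corner- [524.9  97.6 310. ] own -137.4 -41.3
back [566.3 215.3 320. ] own -256.8 -5.3
[560.0, -41.5, 0.0]
```

The lip is confirmed at own x = -137, y = -2. I'll lower it and then tip it in steps.

step_arm(xyz=[[0,0.2,1],[0,0,1.5],[0,0,1.2],[0,0,0.8],[0,0,0]], twist=[[0,0.02,0],[0,0.02,0],[0,0.02,0],[0,0.02,0],[0,0,0]])

```text
clock: 13.45
ee_pos: [571.9, 250.8, 259.2]
tcp_rot: [-2.266, -2.174, 0.006]
contact_force: [-0.0, -0.4, -3.5]
width: 0.218
```

```bash
python3 - <<'E'
from plant import *;from h import *
s=sense();print(s['contact_force'],s['q'].round(2));lip(s)
for t in(10,20,30,40): pour(s,t,-137,223)
E
```

```text
[-0.02419834 -0.40697315 -3.5219972 ] [ 0.23  0.5   1.4  -0.    1.25  0.28]
lip own -137.0 -0.9 226.8 pitch deg -0.1 roll -0.2
target [572.8 242.7 282.2]
tcp [571.9 250.8 259.2] R [[0.041, 0.999, -0.004], [0.999, -0.042, -0.001], [-0.002, -0.004, -1.0]] t 13.45
shift cm [-0.82  0.12 -2.3 ] twist [-0.004  0.176  0.003]
target [572.2 230.2 306.9]
tcp [571.9 250.8 259.2] R [[0.041, 0.999, -0.004], [0.999, -0.042, -0.001], [-0.002, -0.004, -1.0]] t 13.45
shift cm [-2.07  0.1  -4.77] twist [-0.004  0.351  0.003]
target [571.5 213.6 329.1]
tcp [571.9 250.8 259.2] R [[0.041, 0.999, -0.004], [0.999, -0.042, -0.001], [-0.002, -0.004, -1.0]] t 13.45
shift cm [-3.74  0.09 -6.98] twist [-0.005  0.525  0.002]
target [570.6 193.4 348. ]
tcp [571.9 250.8 259.2] R [[0.041, 0.999, -0.004], [0.999, -0.042, -0.001], [-0.002, -0.004, -1.0]] t 13.45
shift cm [-5.76  0.07 -8.87] twist [-0.005  0.7    0.002]
```

step_arm(xyz=[[-0.2,0,-0.93],[-0.2,0,-0.93],[-0.2,0,-0.93],[-0.2,0,-0.93]], twist=[[0,0.06,0],[0,0.06,0],[0,0.06,0],[0,0.06,0]])

```text
clock: 13.95
ee_pos: [571.6, 240.4, 297.3]
tcp_rot: [-2.132, -2.054, -0.259]
contact_force: [-0.3, -0.1, -4.1]
width: 0.214
```

```bash
python3 - <<'E'
from plant import *;from h import *
s=sense();print(s['contact_force'],s['q'].round(2));lip(s);pour(s,32,-137,220)
E
```

```text
[-0.25540663 -0.05868463 -4.07849006] [0.1  0.43 1.44 0.25 1.25 0.06]
lip own -139.2 -0.1 228.1 pitch deg 14.0 roll -0.1
target [571.3 209.8 330.1]
tcp [571.6 240.4 297.3] R [[0.037, 0.999, 0.007], [0.97, -0.037, 0.241], [0.241, -0.002, -0.97]] t 13.95
shift cm [-2.18  0.08 -3.92] twist [-0.005  0.315  0.007]
```

step_arm(xyz=[[-0.3,0,-0.8],[-0.3,0,-0.8],[-0.3,0,-0.8],[-0.3,0,-0.8],[-0.3,0,-0.8],[-0.2,0,-0.8]], twist=[[0,0.06,0],[0,0.06,0],[0,0.06,0],[0,0.06,0],[0,0.06,0],[0,0.06,0]])

```text
clock: 14.7
ee_pos: [571.8, 203.5, 341.3]
tcp_rot: [-1.909, -1.856, -0.608]
contact_force: [-0.2, 0.2, -2.7]
width: 0.218
```

```bash
python3 - <<'E'
from plant import *;from h import *
s=sense();print(s['contact_force'],s['q'].round(2));lip(s);pour(s,42,-137,220)
E
```

```text
[-0.15405872  0.20122627 -2.66351823] [-0.14  0.38  1.52  0.62  1.35 -0.28]
lip own -136.1 3.5 225.9 pitch deg 34.7 roll 0.6
target [570.4 188.9 348.4]
tcp [571.8 203.5 341.3] R [[0.02, 0.999, 0.027], [0.822, -0.031, 0.569], [0.569, 0.011, -0.822]] t 14.7
shift cm [-0.8  -0.08 -1.41] twist [-0.     0.127  0.017]
```

step_arm(xyz=[[-0.3,0,-0.8],[-0.3,0,-0.8],[-0.1,0,0],[0,0,0],[0,0,0],[0,0,0]], twist=[[0,0.06,0],[0,0.07,0],[0,0,0],[0,0,0],[0,0,0],[0,0,0]])

```text
clock: 15.45
ee_pos: [572.7, 186.4, 353.7]
tcp_rot: [-1.825, -1.79, -0.718]
contact_force: [-0.1, 0.3, -2.1]
width: 0.211
```

```bash
python3 - <<'E'
from plant import *;from h import *
s=sense();print(s['contact_force'],s['q'].round(2));lip(s)
S=camera("side");T=camera("top");f=lambda a,k:cv2.resize(a,(0,0),fx=k,fy=k,interpolation=cv2.INTER_CUBIC)[:,:,::-1]
cv2.imwrite("pics/d1.png",np.hstack([f(S["pixels"][120:320,190:360],2.3),f(T["pixels"][120:320,205:380],2.3)]))
E
```

```text
[-0.10109508  0.31610712 -2.0818598 ] [-0.22  0.39  1.53  0.73  1.41 -0.39]
lip own -134.0 6.9 225.9 pitch deg 41.7 roll 1.3
```

View pics/d1.png

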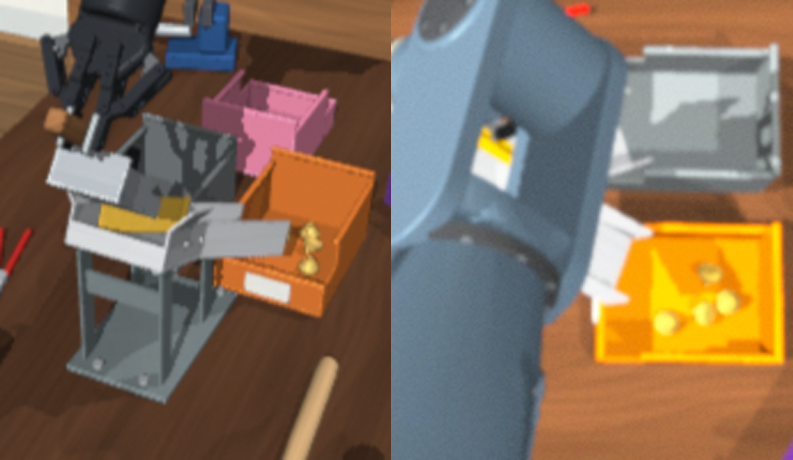

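The top crop shows all four buttons in the orange bin (around (705,300)), and the wrist force has dropped to 2.1 N, the empty scoop. I'll raise it, level it and return.

step_arm(xyz=[[1.4,0,-1.5],[1.8,0,-1.5],[2.5,0,-1],[2.5,0,-0.5],[2.5,0,0],[2.5,0,0],[2,0,0],[1,0,0]], twist=[[0,0,0],[0,-0.08,0],[0,-0.12,0],[0,-0.12,0],[0,-0.12,0],[0,-0.12,0],[0,-0.1,0],[0,0,0]])

```text
clock: 16.55
ee_pos: [573.6, 305.0, 473.5]
tcp_rot: [-2.245, -2.166, -0.1]
contact_force: [-0.3, -1.1, -2.5]
width: 0.218
```

```bash
python3 - <<'E'
from plant import *;from h import *
s=sense();print(s['contact_force'],s['q'].round(2));lip(s);go(s,[450.5,355,150],np.array([[-.24,.971,0],[.971,.24,0],[0,0,-1.]]))
E
```

```text
[-0.31691375 -1.12527904 -2.45570604] [0.3  0.38 1.03 0.05 1.68 0.34]
lip own -193.5 0.5 431.5 pitch deg 3.4 roll 1.7
tcp [573.6 305.  473.5] R [[0.035, 0.999, 0.032], [0.998, -0.037, 0.059], [0.06, 0.03, -0.998]] t 16.55
shift cm [  2.62 -13.45  32.18] twist [ 0.038 -0.055 -0.278]
```

step_arm(xyz=[[0.5,-3,2],[0.5,-3,3],[0.5,-3,4],[0.5,-2.5,4],[0,0,4],[0,0,4],[0,0,3],[0,0,0]], twist=[[0,-0.03,-0.07],[0.035,-0.025,-0.07],[0,0,-0.07],[0,0,-0.06],[0,0,0],[0,0,0],[0,0,0],[0,0,0]])

```text
clock: 17.55
ee_pos: [455.9, 319.2, 231.4]
tcp_rot: [-1.949, -2.448, -0.021]
contact_force: [-0.4, 1.0, -1.6]
width: 0.218
```

```bash
python3 - <<'E'
from plant import *;from h import *
s=sense();print(s['contact_force'],s['q'].round(2));lip(s);go(s,[450.5,355,60],np.array([[-.24,.971,.01],[.971,.24,.009],[0.007,0.012,-1.]]))
E
```

```text
[-0.39291684  0.96044344 -1.5731789 ] [0.4  0.43 1.61 0.02 1.09 0.17]
lip own -206.5 -78.7 195.9 pitch deg 1.0 roll 0.2
tcp [455.9 319.2 231.4] R [[-0.224, 0.975, -0.001], [0.974, 0.224, 0.018], [0.018, 0.003, -1.0]] t 17.55
shift cm [ 3.29  0.23 17.21] twist [-0.009 -0.011 -0.016]
```

step_arm(xyz=[[1.8,0.1,1],[1.8,0.1,3],[0,0,3.5],[0,0,3.5],[0,0,3],[0,0,2],[0,0,0]], twist=[[0,-0.01,-0.015],[0,0,0],[0,0,0],[0,0,0],[0,0,0],[0,0,0],[0,0,0]])

```text
clock: 18.42
ee_pos: [460.5, 368.6, 78.5]
tcp_rot: [1.941, 2.467, 0.054]
contact_force: [0.3, 0.7, -1.6]
width: 0.216
```

```bash
python3 - <<'E'
from plant import *;from h import *
s=sense();print(s['contact_force'],s['q'].round(2));lip(s);go(s,[450.5,355,34],np.array([[-.24,.971,.01],[.971,.24,.009],[0.007,0.012,-1.]]))
S=camera("side");f=lambda a,k:cv2.resize(a,(0,0),fx=k,fy=k,interpolation=cv2.INTER_CUBIC)[:,:,::-1]
cv2.imwrite("pics/e1.png",f(S["pixels"][200:400,170:360],3))
E
```

```text
[ 0.26995471  0.72712296 -1.61444424] [0.48 0.68 1.67 0.02 0.76 0.23]
lip own -256.7 -73.8 42.8 pitch deg 1.1 roll 1.7
tcp [460.5 368.6  78.5] R [[-0.236, 0.972, 0.023], [0.972, 0.235, 0.026], [0.019, 0.029, -0.999]] t 18.43
shift cm [-1.17 -1.41  4.39] twist [ 0.017 -0.013 -0.005]
```

step_arm(xyz=[[0,0,1.5],[0,0,1.2],[0,0,0.7],[0,0,0]], twist=[[0.017,-0.013,0],[0,0,0],[0,0,0],[0,0,0]])

```text
clock: 18.98
ee_pos: [464.3, 371.5, 46.3]
tcp_rot: [1.939, 2.465, 0.032]
contact_force: [-0.0, -0.1, -1.8]
width: 0.219
```

```bash
python3 - <<'E'
from plant import *;from h import *
s=sense();print(s['contact_force'],s['q'].round(2));lip(s);go(s,[460.5,368,33],np.array([[-.24,.971,.01],[.971,.24,.009],[0.007,0.012,-1.]]))
E
```

```text
[-0.00879189 -0.06612853 -1.82414688] [0.49 0.74 1.66 0.   0.72 0.24]
lip own -259.4 -70.2 12.4 pitch deg 0.5 roll 1.1
tcp [464.3 371.5  46.3] R [[-0.236, 0.972, 0.017], [0.972, 0.235, 0.012], [0.008, 0.019, -1.0]] t 18.98
shift cm [-0.26 -0.48  1.32] twist [ 0.008 -0.001 -0.005]
```

step_arm(xyz=[[0,0,0.6],[0,0,0.4],[0,0,0.3],[0,0,0]], twist=[[0.008,0,0],[0,0,0],[0,0,0],[0,0,0]])

```text
clock: 19.48
ee_pos: [464.9, 371.6, 33.0]
tcp_rot: [1.942, 2.468, 0.022]
contact_force: [-0.1, 1.1, -1.6]
width: 0.217
```

step_arm(xyz=[[0,0,0.15],[0,0,0.1],[0,0,0]], twist=[[0,0,0],[0,0,0],[0,0,0]])

```text
clock: 19.85
ee_pos: [465.1, 371.7, 33.0]
tcp_rot: [1.941, 2.468, 0.023]
contact_force: [-0.8, -1.6, -0.3]
width: 0.218
```

Contact (the weight is off the wrist). I'll release slowly, let it settle, and rise.

step_arm(xyz=[[0,0,0],[0,0,0],[0,0,0],[0,0,0],[0,0,0]], twist=[[0,0,0],[0,0,0],[0,0,0],[0,0,0],[0,0,0]], claw=70, newtons=20)

```text
clock: 20.48
ee_pos: [466.1, 372.2, 33.2]
tcp_rot: [1.94, 2.467, 0.027]
contact_force: [0.4, -0.4, -0.4]
width: 0.701
```

step_arm(xyz=[[0,0,-2],[0,0,-3],[0,0,-4],[0,0,-5],[4,0,-5],[5,0,-4],[5,0,0],[0,0,0]], twist=[[0,0,0],[0,0,0],[0,0,0],[0,0,0],[0,0,0],[0,0,0],[0,0,0],[0,0,0]])

```text
clock: 21.48
ee_pos: [430.1, 506.9, 269.6]
tcp_rot: [1.946, 2.466, 0.027]
contact_force: [-0.2, -0.1, -0.1]
width: 0.702
```

```bash
python3 - <<'E'
from plant import *;from h import *
s=sense();print(s['clock'],s['contact_force'],s['width'],s['ee_pos'])
S=camera("side");T=camera("top")
cv2.imwrite("pics/f1.png",np.hstack([cv2.resize(x["pixels"][100:400,a:b],(390,int(300*390/(b-a))))[:590,:,::-1] for x,a,b in((S,150,400),(T,80,330))]))
E
```

```text
21.475 [-0.21292424 -0.14908747 -0.10847603] 0.7023761279387679 [430.14282188 506.87660457 269.56473682]
```

View pics/f1.png

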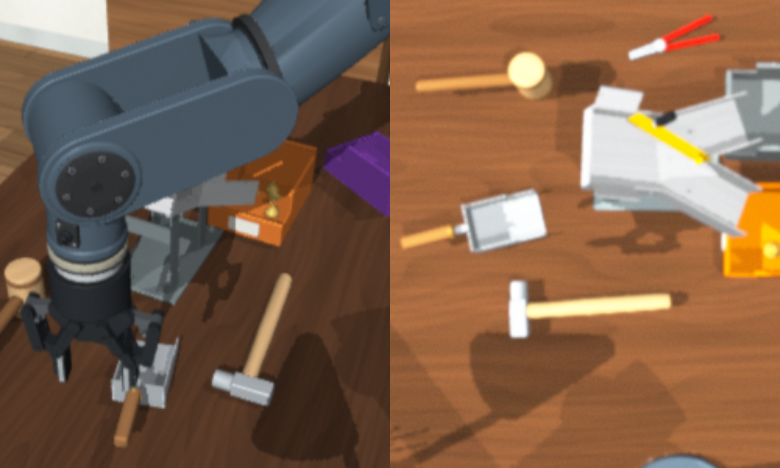

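The top crop shows the empty scoop upright on the bench at (505,220), the flap across the grey side at (670,140), and the mallet, hammer and pliers in place. The arm is clear of everything, so I'll hand in.

```bash
python3 -c "
from plant import *
print(close_job())"
```

```text
the job is handed in; nothing more can be done
None
```

I swung the flap fully over to its stop on the grey side, tipped the scoop in at the chute's head, and stood it back on the bench. The job was handed in at about 21.5 s of the 67 s allowed; the hand-in reports no verdict.

- **Flap:** it took about 22 N against the stop when I set it, and the last top picture still shows it over.
- **Buttons:** the top picture taken while the scoop was still tipped shows all four lying in the orange bin. The last side picture shows buttons still in the bin but is too coarse for a recount. The wrist force fell from about 4.1 N to 2.1 N, which fits an empty scoop.
- **Pouring point:** before tipping, a camera ray put the scoop's lip at the chute's own x = -137 mm and y = about -2 mm. The arm's reading drifted to y = +7 mm during the tip, still inside the trunk.
- **Scoop:** the last top picture shows it empty and upright. It stands about 20 mm from where it started.
- **Bystanders and bins:** the mallet, hammer and pliers look unmoved. I judged the bins by eye only and did not measure their positions again.
- **Robot:** the gripper is about 270 mm above the bench, open, with no contact force.

No check failed. I could not measure the flap's angle or the scoop's final tilt directly, so those rest on the stop force and the pictures.

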